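# Index the engraver's rotary table by one notch

## Task

The tin clamped on the small rotary table is ready for its next engraving: with the fingertips, press the spring plunger on the table's arm fully in, and turn the table one notch counter-clockwise (seen from above), letting the plunger spring back fully out so that its pin locks in that next notch. Only press and push: pick nothing up, and leave the ink bottle, the vial and the loupe standing near it where they are.

Things in the scene. Friction and masses are not known exactly. Their poses are not given: they have to be found in the camera images.
- index_base: fixed dark steel base with a fixed steel index plate, 173 mm across (top face 38, underside 30 mm above the surface), with eight equal notches, 13 mm wide, in its rim, 45 degrees apart. Origin on the surface, on the vertical turning axis of the rotary table; z up. The start notch lies along its +x axis, the next one counter-clockwise 45 degrees from +x towards +y
- plunger_top (a point): centre of the flat top of the plunger's round black head (31 mm across), 100 mm from the turning axis and 72 mm above the surface when out; it turns with the arm. Pressed straight down it goes 11 mm to a hard stop, 2.6 N at first, 6.3 N at the stop. A fingertip pressing on it can turn the arm along with it, by friction or by pushing a cheek (see yoke_top)
- yoke_top (a point): point straight above the head, at the height of the tops of the arm's two upright aluminium cheeks (88.5 mm above the surface, 16.5 mm above the head when out). The cheeks stand before and behind the head in the direction of turning: inner faces 60 mm apart, each 6 mm thick, reaching from 83 to 123 mm from the axis; the space between is open above and radially outwards
- plunger (a joint): how far the plunger is pressed in, m: 0 fully out (locked in a notch), 0.011 fully in. Below the plate it carries a 9 mm round-ended pin pointing up into a notch; pressed 8.5 mm or more, the table is free. Let go between notches, the pin stays trapped under the plate (reads about 0.008); the table can still be pushed round until the pin springs into a notch, which stops the table
- rotary (a joint): angle of the rotary table with its arm, jaws and tin, rad: 0 at the start notch, growing counter-clockwise seen from above; notches every 0.785. It stays where it is left (friction 0.1 N m, about 1 N at the plunger, plus the rubbing pin); in a notch it has about 0.03 of play either way. The clamped tin's top is 79 mm above the surface
- ink_bottle: loose squat ink bottle with black cap, 35 x 35 x 50 mm; origin at the centre of its underside. The three loose things stand beside the base, 145 mm or more from the turning axis, off the path that the arm sweeps
- tall_vial: loose slim glass vial with pale cap, 27 mm across, 78 mm tall; origin at the centre of its underside
- loupe: loose black eye loupe standing on its wide rim, 36 mm across, 34 mm tall; origin at the centre of its underside

How it is judged:
On the way, in this order (a step that is already met when the one before it is completed fails the run):
1. the fingers press the plunger in, clear of the start notch (value of joint plunger above 0.008 m and contact force between the fingers and plunger above 1 N and value of joint rotary between -0.2 and 0.2 rad), for 0.05 s.
2. the table has been turned counter-clockwise to the next notch and the plunger has sprung out into it (value of joint plunger below 0.0015 m and value of joint rotary between 0.725 and 0.845 rad), for 0.2 s.
At the end, for the whole second after the job is handed in: The rotary table rests one notch (0.785 rad, within 0.06) counter-clockwise of its start with the plunger fully out (within 1.5 mm) in that notch, and the ink bottle, vial and loupe are within 15 mm of where they stood (all of step 2 and velocity of joint rotary between -0.05 and 0.05 rad/s and distance of each of ink_bottle, tall_vial, loupe from where it was at the start of the episode below 0.015 m); the robot touches nothing.
It fails at once if the ink bottle, the vial or the loupe is pushed away, lifted or knocked over (distance of any of ink_bottle, tall_vial, loupe from where it was at the start of the episode above 0.02 m or angle between any of ink_bottle, tall_vial, loupe's own z axis and vertical above 0.5 rad).
It fails at once if the table is turned clockwise, or more than one notch on (value of joint rotary below -0.35 rad or value of joint rotary above 1.2 rad).
It also fails if it takes over 40 s, if anything falls off the work surface, if the arm or the gripper's body presses on something with over 40 N, if the wrist force passes 120 N, or if a joint passes its speed limit or range.

## Robot

A 7-joint arm with a two-finger parallel gripper is mounted at the origin on a cart in front of the work surface, level with it; the furniture and walls round the work are solid. World frame = base frame: x ahead of the robot, y to its left, z up, the work surface at z = 0. Lengths are in m, angles in rad, forces in N, time in s.
With the tool pointing down it reaches from about 0.425 to 0.925 m from the base axis. Payload 6.8 kg.
Tool frame: the origin (TCP) lies on the mounting face of the last link; the fingertips stand 173 mm ahead of it and the grasp point (between the pads) lies 155 mm ahead of it; z points along the fingers, y is the line along which they close (so a half turn about z gives the same grasp; the last joint's range is limited). The gripper opens to 85 mm and grips with 20 to 120 N. Pads are 22 mm wide; open, the fingers measure 114 mm over their backs; the gripper's body (76 mm by 85 mm) begins 54 mm behind the grasp point. The pads swing forward as they close: fully open they stand 13 mm farther back than shut.
Start: joints at [-1.443, 0.477, 0.022, 1.555, -0.011, 1.109, -0.083], TCP at [0.158, 0.656, 0.405] pointing down, gripper open.
Joint ranges: [-2.96, 2.96], [-0.34, 2.1], [-1.41, 1.46], [0.24, 2.44], [-1.37, 4.51], [0.17, 1.92], [-2.96, 2.96]. Speed limits (rad/s): [2.39, 2.39, 3.14, 3.14, 3.14, 3.14, 3.14].

## Interface

Orientations are given as a unit quaternion [w, x, y, z].
In Python, from station import bot gives the robot as it stands. The module is installed in compiled form; this text tells all that it offers.
- The arm moves only by the shell command python3 -m pendant 'ROWS' [FORCE]. ROWS is JSON, a list of rows, each a list of 5 numbers: the finger opening in m, from 0 to 0.0854, then the shift along the tool's x, y, z in m, then the turn about the tool's z in degrees. In form: [[jaw, x, y, z, yaw], ...]. A call has 1 to 12 rows; each row shifts and turns the commanded pose from where the row before left it, along the tool's axes as they then stand; what a row does not reach is not made up. A row lasts 1/12 s, in which the tool goes at most 41.7 mm and 7.16 degrees, less where a joint would pass 70% of its speed; a pose out of reach is approached as far as the arm can. A call with a gripper value outside its range is refused whole. The fingers move at their own pace and stop on an object; FORCE is the grip in N (left out, the last holds). Time passes only in rows, so rows that do not move let the fingers close. It gives the time, the measured TCP pose, the force, the opening and the grip force at its end, in the units of the state.
- bot.get_obs(): the state, without advancing time (a new reading comes with each control period).
- bot.read_camera(name): name is "scene" or "top" or "wrist"; returns (picture, depth): 480x640x3 uint8, blue, green, red; 480x640 float32, m along the optical axis (not along the pixel's ray), 0 where there is no reading.
- bot.camera_model(name): a dict with "intrinsics" (3x3 intrinsics, pixels), "R" (3x3) and "t" (3): a world point X has camera coordinates R X + t. Camera axes: x right, y down, z forward; pixel columns grow to the right and rows downward; lengths in m; the calibration is good to about 2 mm. A picture is of the moment at which its call begins: read the wrist's pose just before it. camera_model takes no time and is no camera call; for the wrist camera it gives the pose at the moment of the call.
- bot.hand_in(): hands the job in; it is judged then, once.
Trained networks look in the newest picture that a camera, given by its name, has taken for a name from the list of things; names that differ only in an ending like _2 or _b are one class to them, and where a whole thing is asked for, a point or a joint stands for the part that bears it (a point fixed in the world has none). Each returns a list of dicts, best first, with "score" (0 to 1); they miss things now and then, are a little off and sometimes report something else, mostly with a low value. They report only what shows in the picture. A call takes as long as a camera call.
- bot.boxes_of(name, camera): "at" ([column, row] in pixels, amid what is visible of it).
- bot.trace(name, camera): "mask" (480x640 bool, what is visible of it) and "at" ([column, row] in pixels, amid what is visible of it).
- bot.pinpoint(name, camera): "at" ([column, row] in pixels: a listed point, or the origin of a listed thing).
The state is a dict: "t": time; "q": joint angles; "joint_vel": joint speeds; "joint_torque": joint torques, N m; "eef_pos": TCP position; "tool_rot": TCP orientation; "contact_force": force on the tool from outside, world axes, zero at the start; "torque": the same for the moment, N m; "gripper_width": opening from 0.0 (shut) to 1.0 (fully open); "grasp_force": force on a finger pad.
Only numpy, scipy, OpenCV 4.12 (cv2) and the standard library are available. Lean on these libraries where they do the work, as an engineer would, in place of code of your own. Each camera call takes 0.05 s, during which the arm holds its last target. There are 200 camera calls.

## Working session

There is one attempt and no reset: what is moved stays moved. The work goes in short steps, Python scripts to look and compute and a shell command to move; the robot and the scene stay as the last step left them, time stands still between calls to the robot, and variables do not carry over. Pictures are saved under pics/ and viewed, at most 10 in all, crops included, and the job is handed in when it is done.

```bash
mkdir -p pics; cat > h.py <<'E'
import numpy as np, cv2
from station import bot
def ray(cam,uv,m=None):
    m=m or bot.camera_model(cam);R=np.array(m["R"]);t=np.array(m["t"]);K=np.array(m["intrinsics"])
    d=R.T@np.linalg.solve(K,[uv[0],uv[1],1.]);return -R.T@t,d
def atz(cam,uv,z,m=None):
    c,d=ray(cam,uv,m);return c+d*(z-c[2])/d[2]
def tri(a,b):
    A=[];B=[]
    M=np.zeros((3,3));v=np.zeros(3)
    for c,d in (a,b):
        d=d/np.linalg.norm(d);P=np.eye(3)-np.outer(d,d);M+=P;v+=P@c
    X=np.linalg.solve(M,v);return X,[np.linalg.norm(np.cross(X-c,d/np.linalg.norm(d)))for c,d in(a,b)]
E
python3 - <<'E'
from h import *
np.set_printoptions(precision=4,suppress=True)
o=bot.get_obs();print(o)
ims=[];at={}
for cam in("scene","top"):
    p,d=bot.read_camera(cam);ims.append(p.copy())
    for n in("plunger_top","yoke_top","index_base","ink_bottle","tall_vial","loupe"):
        r=bot.pinpoint(n,cam)[:2]
        print(cam,n,[(np.round(x["at"],1),round(x["score"],2))for x in r])
        if r:
            at[cam,n]=r[0]["at"];u,v=np.round(r[0]["at"]).astype(int)
            cv2.drawMarker(ims[-1],(int(u),int(v)),(0,0,255),0,10,1)
for n in("plunger_top","yoke_top","index_base","ink_bottle","tall_vial","loupe"):
    if("scene",n)in at and("top",n)in at:print(n,*tri(ray("scene",at["scene",n]),ray("top",at["top",n])))
for n,z in(("plunger_top",.072),("yoke_top",.0885),("index_base",0),("ink_bottle",0),("tall_vial",0),("loupe",0)):
    for c in("scene","top"):
        if(c,n)in at:print(c,n,atz(c,at[c,n],z))
cv2.imwrite("pics/a.png",ims[0]);cv2.imwrite("pics/b.png",ims[1])
E
```

```text
{'t': 0.0, 'q': array([-1.4431,  0.4778,  0.0223,  1.5564, -0.0115,  1.1093, -0.0831]), 'joint_vel': array([-0.0009,  0.    , -0.0013,  0.0009,  0.0012,  0.0012, -0.0007]), 'joint_torque': array([  0.0001, -59.6446,   1.6077, -28.1198,   0.0123,   0.0095,
        -0.    ]), 'eef_pos': array([0.1576, 0.6561, 0.4037]), 'tool_rot': array([-0.    ,  0.1176,  0.9931, -0.0009]), 'contact_force': array([0.7056, 0.6082, 0.341 ]), 'torque': array([0.0372, 0.0282, 0.0324]), 'grasp_force': 0.0, 'gripper_width': 0.9978462650401342}
scene plunger_top [(array([426.6, 314.4]), 0.84)]
scene yoke_top [(array([425.1, 307.4]), 0.84)]
scene index_base [(array([407.6, 290.8]), 0.93), (array([423.2, 308.7]), 0.64)]
scene ink_bottle [(array([324.4, 268.9]), 0.96)]
scene tall_vial [(array([344. , 234.3]), 0.76)]
scene loupe [(array([234.3, 251.3]), 0.94)]
top plunger_top [(array([416. , 263.9]), 0.72)]
top yoke_top [(array([419.6, 261.9]), 0.79)]
top index_base [(array([388.7, 218.7]), 0.7)]
top ink_bottle [(array([310.5, 231.3]), 0.82)]
top tall_vial [(array([308.1, 181.5]), 0.49), (array([218.6, 243.5]), 
[... 439 characters left out ...]
np.float64(0.00158122504026077)]
tall_vial [0.6436 0.1647 0.0019] [np.float64(0.002052687097732137), np.float64(0.002052687097732058)]
loupe [0.5214 0.3228 0.0051] [np.float64(0.0009269775538872264), np.float64(0.0009269775538870838)]
scene plunger_top [ 0.4907 -0.0333  0.072 ]
top plunger_top [ 0.4873 -0.0271  0.072 ]
scene yoke_top [ 0.4896 -0.0295  0.0885]
top yoke_top [ 0.4891 -0.0302  0.0885]
scene index_base [0.573  0.0193 0.    ]
top index_base [0.5785 0.0108 0.    ]
scene ink_bottle [0.5567 0.1639 0.    ]
top ink_bottle [0.5508 0.1561 0.    ]
scene tall_vial [0.6439 0.167  0.    ]
top tall_vial [0.6452 0.163  0.    ]
scene loupe [0.5254 0.325  0.    ]
top loupe [0.5215 0.3242 0.    ]
```

View pics/a.png

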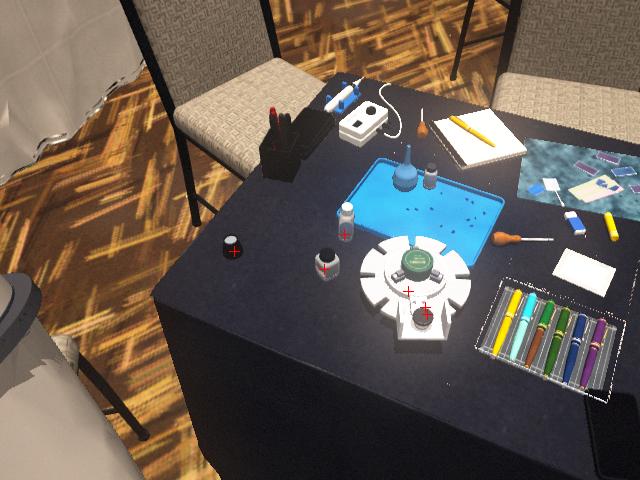

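View pics/b.png

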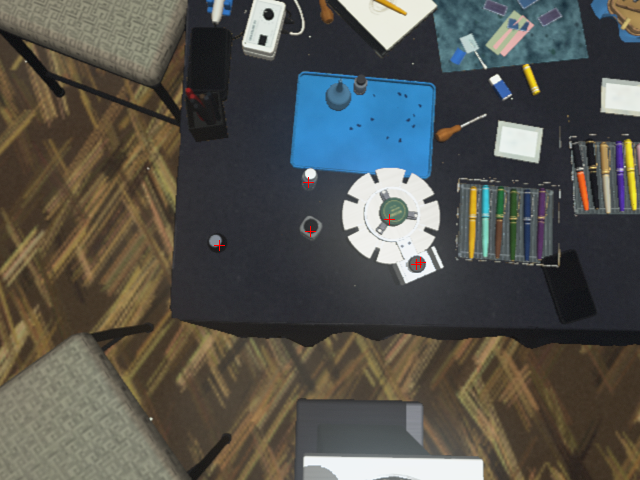

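The scene view shows the white index plate around (415,275), with the plunger head at (423,316) between its cheeks. The vial is at (346,222), the ink bottle at (327,265) and the loupe at (233,247). The top view shows the head at (417,263), the tin at (393,210), and the loose things to the left, away from the CCW path. I'll move closer to look.

```bash
python3 -m pendant '[[0,-0.03,-0.023,0,0],[0,-0.03,-0.023,0,0],[0,-0.03,-0.023,0,0],[0,-0.03,-0.023,0,0],[0,-0.03,-0.023,0,0],[0,-0.03,-0.023,0,0],[0,-0.03,-0.023,0,0],[0,-0.03,-0.023,0,0],[0,-0.03,-0.023,0,0],[0,-0.03,-0.023,0,0],[0,-0.03,-0.023,0,0],[0,-0.03,-0.023,0,0]]'
cat > look.py <<'E'
from h import *
import sys
np.set_printoptions(precision=4,suppress=True)
from scipy.spatial.transform import Rotation as Ro
def look(name,names=("plunger_top","yoke_top","index_base"),zs={"plunger_top":.072,"yoke_top":.0885,"index_base":0}):
    m=bot.camera_model("wrist");p,d=bot.read_camera("wrist");im=p.copy();out={}
    for n in names:
        r=bot.pinpoint(n,"wrist")[:1]
        if r:
            u=r[0]["at"];out[n]=ray("wrist",u,m);print(n,np.round(u,1),round(r[0]["score"],2),atz("wrist",u,zs[n],m))
            cv2.drawMarker(im,tuple(int(a) for a in u),(0,0,255),0,10,1)
    cv2.imwrite("pics/%s.png"%name,im);o=bot.get_obs()
    R=Ro.from_quat(np.roll(o["tool_rot"],-1)).as_matrix();print(o["t"],o["eef_pos"],"toolx",R[:,0],"toolz",R[:,2],"q",o["q"],"f",o["contact_force"],o["gripper_width"])
    print("cam",-np.array(m["R"]).T@m["t"],np.array(m["R"])[2])
    return out
if __name__=="__main__":look(sys.argv[1])
E
python3 look.py w0
```

```text
t: 1.7
eef_pos: [0.4441, 0.3022, 0.4051]
tool_rot: [0.0, 0.118, 0.993, 0.0]
contact_force: [0.1, 0.6, 0.1]
gripper_width: 0.003
grasp_force: 0.0
plunger_top [107.  366.8] 0.21 [0.5338 0.0738 0.072 ]
index_base [107.  364.9] 0.95 [ 0.5711  0.0162 -0.    ]
1.9 [0.4439 0.3029 0.4049] toolx [-0.9716  0.2366 -0.0002] toolz [ 0.0003  0.0004 -1.    ] q [-0.8721  0.2501  0.1873  1.8954 -0.0549  1.0005  0.6711] f [0.4501 0.9369 0.8516] 0.0029297504655935807
cam [0.3676 0.3198 0.3738] [ 0.2962 -0.07   -0.9525]
```

```bash
python3 -m pendant '[[0,-0.015,-0.0345,0,0],[0,-0.015,-0.0345,0,0],[0,-0.015,-0.0345,0,0],[0,-0.015,-0.0345,0,0],[0,-0.015,-0.0345,0,0],[0,-0.015,-0.0345,0,0],[0,-0.015,-0.0345,0,0],[0,0,0,0,0]]'
python3 -m pendant '[[0,0,0,0,6.4],[0,0,0,0,6.4],[0,0,0,0,6.4],[0,0,0,0,6.4],[0,0,0,0,6.4],[0,0,0,0,6.4],[0,0,0,0,6.4],[0,0,0,0,6.4],[0,0,0,0,0]]'
python3 look.py w1
```

```text
t: 2.57
eef_pos: [0.4893, 0.0387, 0.4051]
tool_rot: [0.001, 0.121, 0.993, -0.001]
contact_force: [-0.6, -0.6, 0.1]
gripper_width: -0.003
grasp_force: 0.0
t: 3.32
eef_pos: [0.4888, 0.0465, 0.4047]
tool_rot: [-0.0, 0.536, 0.845, 0.0]
contact_force: [0.5, -0.6, 0.2]
gripper_width: -0.001
grasp_force: 0.0
plunger_top [285.1 294.7] 0.88 [ 0.4866 -0.0291  0.072 ]
yoke_top [283.4 300.9] 0.65 [ 0.4858 -0.0269  0.0885]
index_base [433.7 123.8] 0.64 [0.55   0.1565 0.    ]
3.5167 [0.4889 0.0454 0.4047] toolx [-0.431   0.9024  0.0002] toolz [ 0.      0.0003 -1.    ] q [-0.6263  0.176   0.4626  2.0095 -0.0947  0.9763  0.3288] f [0.4414 0.2927 1.0818] 4.043276662753658e-08
cam [0.4547 0.1163 0.3735] [ 0.1296 -0.274  -0.9529]
```

View pics/w1.png

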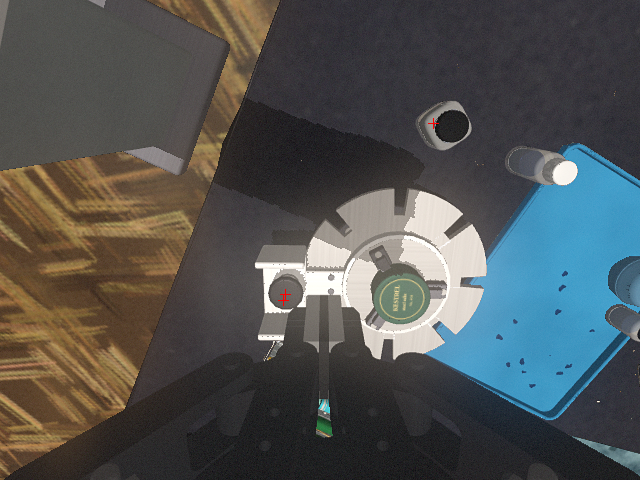

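The wrist view shows the head at (286,292) between cheeks at rows 257 and 330, the tin at (401,298), and the shut fingertips at (323,315). The index_base hit at (434,124) is the ink bottle, so I'm ignoring it. Next I'll work out the axis.

```bash
python3 - <<'E'
from h import *
np.set_printoptions(precision=4,suppress=True)
print("tin w",atz("wrist",(401,298),.079),"tin top",atz("top",(393,210),.079),"tin scene",atz("scene",(417,260),.079))
print("plate top",atz("top",(391,215.5),.038))
print("head tri",tri(ray("wrist",(286,292.5)),ray("top",(417,263.5))),tri(ray("wrist",(286,292.5)),ray("scene",(423,315))))
print("cheeks",atz("wrist",(280,263),.0885),atz("wrist",(283,321),.0885))
h=atz("wrist",(286,292.5),.072);print(h)
E
```

```text
tin w [0.5765 0.0125 0.079 ] tin top [0.5796 0.0144 0.079 ] tin scene [0.5759 0.0126 0.079 ]
plate top [0.5775 0.012  0.038 ]
head tri (array([ 0.4877, -0.0292,  0.0699]), [np.float64(0.0005366508272226862), np.float64(0.0005366508272226265)]) (array([ 0.4873, -0.0287,  0.0717]), [np.float64(0.00047498887312590407), np.float64(0.00047498887312582134)])
cheeks [0.4704 0.0013 0.0885] [ 0.4935 -0.0454  0.0885]
[ 0.4869 -0.0281  0.072 ]
```

```bash
python3 -m pendant '[[0,-0.018,-0.009,0,0],[0,-0.018,-0.009,0,0],[0,-0.018,-0.009,0,0],[0,-0.018,-0.009,0,0],[0,0,0,0.03,0],[0,0,0,0.03,0],[0,0,0,0.025,0],[0,0,0,0.02,0],[0,0,0,0.015,0],[0,0,0,0,0],[0,0,0,0,0],[0,0,0,0,0]]'; python3 look.py w2
```

```text
t: 4.52
eef_pos: [0.4876, -0.036, 0.2856]
tool_rot: [0.0, 0.535, 0.845, 0.0]
contact_force: [-0.8, 0.4, 0.0]
gripper_width: -0.0
grasp_force: 0.0
plunger_top [331.1 265.9] 0.75 [ 0.488  -0.0293  0.072 ]
yoke_top [328.  275.5] 0.98 [ 0.4856 -0.0286  0.0885]
index_base [471.2 228.7] 0.94 [0.5774 0.0121 0.    ]
4.7167 [ 0.4875 -0.0359  0.2857] toolx [-0.4275  0.904  -0.0004] toolz [ 0.002   0.0005 -1.    ] q [-0.4345  0.3606  0.4613  2.125  -0.2459  0.7039  0.6313] f [ 0.1081  0.2572 -0.1769] 0.003194654040412541
cam [0.4535 0.0338 0.2543] [ 0.1313 -0.2741 -0.9527]
```

View pics/w2.png

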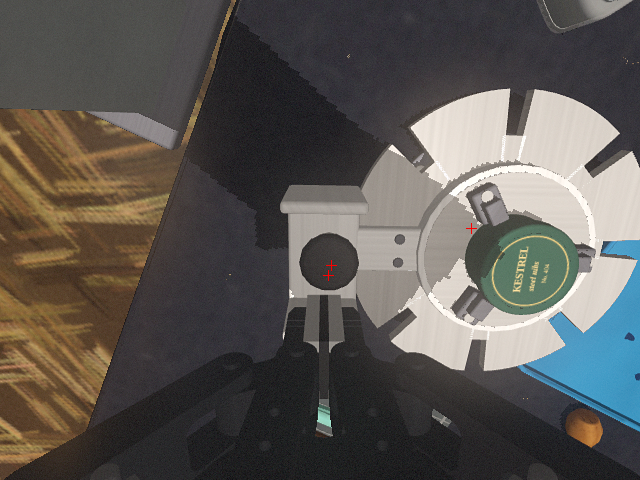

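The wrist view shows the head at (329,262), the trailing cheek at (325,200), and the fingertips at (323,300) on the leading half, lined up. index_base at (471,229) agrees with my axis of (0.577, 0.012). Now I'll press.

```bash
python3 -m pendant '[[0,0,0,0.015,0],[0,0,0,0.015,0],[0,0,0,0.007,0],[0,0,0,0,0],[0,0,0,0.005,0],[0,0,0,0.005,0],[0,0,0,0.0035,0],[0,0,0,0,0],[0,0,0,0,0],[0,0,0,0,0]]'
```

```text
t: 5.55
eef_pos: [0.4875, -0.0362, 0.2347]
tool_rot: [0.0, 0.535, 0.845, 0.0]
contact_force: [-1.9, -0.5, 5.9]
gripper_width: 0.003
grasp_force: 2.8
```

```bash
python3 -m pendant '[[0,-0.0053,0.00015,0.0003,-3],[0,-0.0053,0.00015,0,-3],[0,-0.0053,0.00015,0,-3],[0,-0.0053,0.00015,0,-3],[0,-0.0053,0.00015,0,-3],[0,0,0,0,0],[0,0,0,0,0]]'; python3 look.py w3
```

```text
t: 6.13
eef_pos: [0.503, -0.0585, 0.2349]
tool_rot: [0.002, 0.42, 0.907, 0.001]
contact_force: [1.0, 1.2, 6.1]
gripper_width: 0.002
grasp_force: 2.8
plunger_top [331.3 301. ] 0.56 [ 0.4976 -0.0482  0.072 ]
index_base [504.3 248.6] 0.66 [0.5759 0.013  0.    ]
6.3333 [ 0.5028 -0.0583  0.2349] toolx [-0.6465  0.7629 -0.0027] toolz [ 0.0041 -0.     -1.    ] q [-0.2775  0.4628  0.3345  2.1096 -0.2613  0.6035  0.9433] f [ 0.8691 -0.2409  5.2275] -0.0016135485515590725
cam [0.452  0.0003 0.2034] [ 0.2006 -0.2314 -0.952 ]
```

View pics/w3.png

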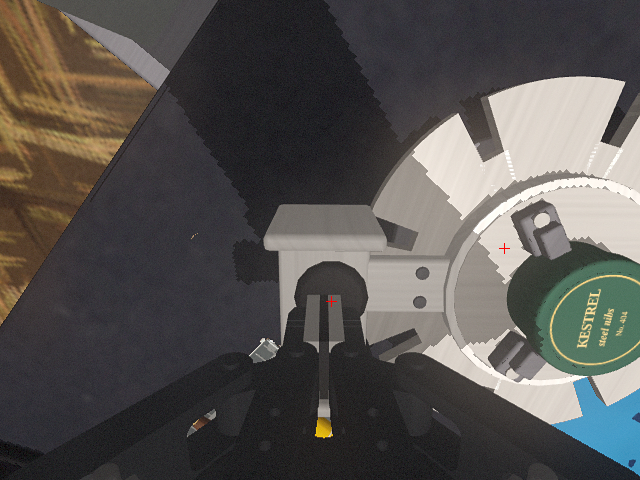

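By friction the table has turned about 15° with the fingers: the head is at (331,285) and the start notch shows behind the arm at (393,232). I'll keep going to about 36°, then release and push the cheek.

```bash
python3 -m pendant '[[0,-0.0053,0.00015,0,-3],[0,-0.0053,0.00015,0,-3],[0,-0.0053,0.00015,0,-3],[0,-0.0053,0.00015,0,-3],[0,-0.0053,0.00015,0,-3],[0,-0.0053,0.00015,0,-3],[0,-0.0053,0.00015,0,-3],[0,0,0,0,0],[0,0,0,-0.007,0],[0,0,0,-0.0075,0],[0,0,0,0,0]]'; python3 look.py w4
```

```text
t: 7.25
eef_pos: [0.5303, -0.0817, 0.2498]
tool_rot: [0.001, 0.248, 0.969, 0.0]
contact_force: [0.4, 0.1, 0.9]
gripper_width: 0.002
grasp_force: 0.0
plunger_top [339.6 290.6] 0.72 [ 0.5252 -0.0721  0.072 ]
yoke_top [338.8 312.5] 0.83 [ 0.5259 -0.0736  0.0885]
index_base [496.1 244.5] 0.82 [0.5751 0.0116 0.    ]
7.45 [ 0.5298 -0.0814  0.2482] toolx [-0.877   0.4805  0.0005] toolz [-0.0006 -0.0001 -1.    ] q [-0.1581  0.4686  0.2443  2.0285 -0.1779  0.6648  1.2709] f [-0.3398 -0.0535 -0.2574] 7.05113667795184e-05
cam [ 0.4613 -0.0449  0.2184] [ 0.2681 -0.146  -0.9523]
```

View pics/w4.png

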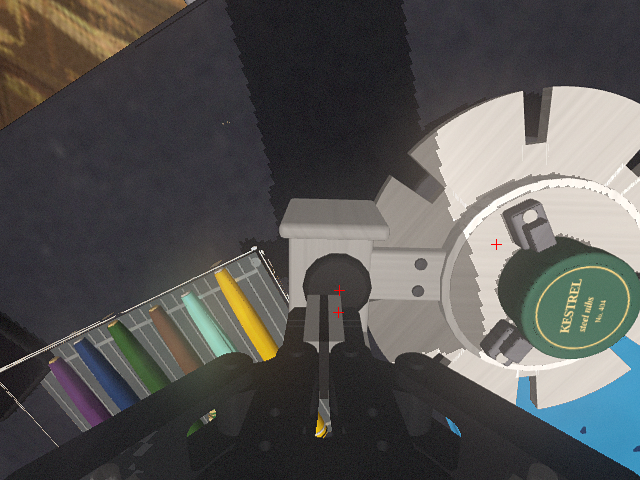

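The wrist view shows the head at (337,283), turned about 34°, with the start notch at (425,180) behind the arm. The plunger has been released between notches. Now I'll push the leading cheek.

```bash
python3 -m pendant '[[0,-0.0052,0.001,0,-3],[0,-0.0052,0.001,0,-3],[0,-0.0035,0.001,0,-2],[0,-0.0026,0,0,-1.5],[0,-0.0026,0,0,-1.5],[0,-0.0017,0,0,-1],[0,-0.0017,0,0,-1],[0,0,0,0,0]]'; python3 look.py w5
```

```text
t: 8.12
eef_pos: [0.5525, -0.0878, 0.2485]
tool_rot: [0.001, 0.136, 0.991, -0.0]
contact_force: [0.3, 0.1, -0.0]
gripper_width: 0.003
grasp_force: 0.0
plunger_top [333.3 280.2] 0.93 [ 0.5392 -0.0807  0.072 ]
yoke_top [336.8 296.4] 0.82 [ 0.5388 -0.0796  0.0885]
index_base [495.7 249.7] 0.69 [0.5774 0.0121 0.    ]
8.3167 [ 0.5522 -0.0877  0.2485] toolx [-0.9625  0.2712 -0.0005] toolz [ 0.0005 -0.0001 -1.    ] q [-0.0987  0.4933  0.1847  1.9716 -0.1373  0.688   1.467 ] f [ 0.6537 -0.5979 -0.6739] -0.002010774670236883
cam [ 0.4768 -0.0674  0.2171] [ 0.2939 -0.0819 -0.9523]
```

```bash
python3 -m pendant '[[0,-0.0017,0,0,-1],[0,-0.0017,0,0,-1],[0,-0.0017,0,0,-1],[0,0,0,0,0],[0,0,0,0,0]]'; python3 look.py w6
```

```text
t: 8.73
eef_pos: [0.5571, -0.089, 0.2484]
tool_rot: [0.0, 0.111, 0.994, 0.0]
contact_force: [0.6, 0.8, 0.5]
gripper_width: 0.0
grasp_force: 0.0
plunger_top [337.1 275.6] 0.6 [ 0.5416 -0.0805  0.072 ]
yoke_top [335.8 289.4] 0.93 [ 0.5399 -0.0812  0.0885]
index_base [495.3 248.4] 0.72 [0.5757 0.012  0.    ]
8.9333 [ 0.557  -0.0889  0.2484] toolx [-0.9755  0.2202 -0.    ] toolz [ 0. -0. -1.] q [-0.0856  0.4991  0.171   1.959  -0.1277  0.6936  1.5122] f [-0.004  -0.4363 -0.279 ] -0.0038549918188075156
cam [ 0.4804 -0.0725  0.2171] [ 0.2969 -0.0664 -0.9526]
```

View pics/w6.png

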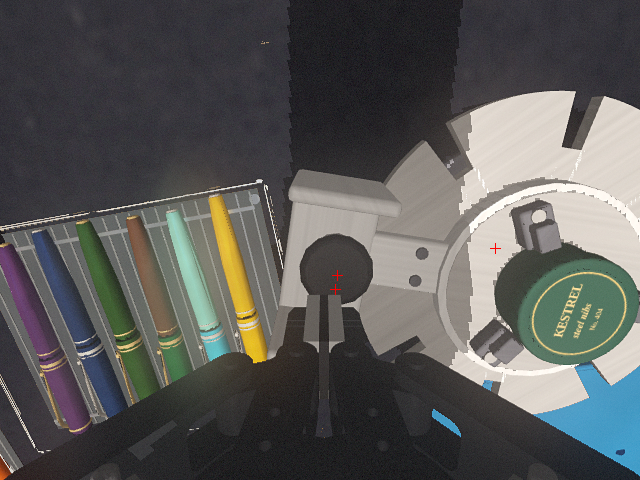

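The arm now lags behind the tool: the head is at (336,268), the cheek at (345,190), and the start notch at (455,160). I'll check the head's height to see whether the pin has sprung in.

```bash
cat > hh.py <<'E'
from h import *
np.set_printoptions(precision=4,suppress=True)
for cam in("wrist","scene","top"):
    m=bot.camera_model(cam);p,d=bot.read_camera(cam);R=np.array(m["R"]);t=np.array(m["t"]);K=np.array(m["intrinsics"])
    for n in("plunger_top","index_base"):
        r=bot.pinpoint(n,cam)[:1]
        if r:print(cam,n,r[0]["at"],atz(cam,r[0]["at"],.072 if n[0]=="p" else 0,m))
    if cam=="wrist":
        v,u=np.mgrid[0:480,0:640]
        P=(np.linalg.inv(K)@np.stack([u.ravel(),v.ravel(),np.ones(u.size)]))*d.ravel()
        W=(R.T@(P-t[:,None])).T.reshape(480,640,3)
        g=cv2.cvtColor(p,cv2.COLOR_BGR2GRAY)
        s=(g<75)&(W[...,2]>.05)&(W[...,2]<.08)&(np.hypot(W[...,0]-.540,W[...,1]+.081)<.018)
        s&=(v<290)
        print("head z",s.sum(),np.percentile(W[s][:,2],[10,50,90]),"xy",W[s].mean(0))
        s=(np.hypot(W[...,0]-.577,W[...,1]-.012)<.02)&(W[...,2]>.07);print("tin z",np.median(W[s][:,2]))
        s=(np.hypot(W[...,0]-.540,W[...,1]+.081)<.06)&(W[...,2]>.083)&(W[...,2]<.095);print("cheek",s.sum(),np.median(W[s],0))
E
python3 hh.py
```

```text
wrist plunger_top [337.7, 273.4] [ 0.5405 -0.08    0.072 ]
wrist index_base [495.9, 249.1] [ 0.576   0.0123 -0.    ]
head z 3350 [0.0704 0.0714 0.0722] xy [ 0.537  -0.0799  0.0713]
tin z 0.07789860874409
cheek 3265 [ 0.5123 -0.0787  0.0877]
scene plunger_top [469.0, 301.1] [ 0.5395 -0.0817  0.072 ]
scene index_base [408.7, 289.6] [0.576  0.0186 0.    ]
top plunger_top [446.8, 232.6] [ 0.5435 -0.081   0.072 ]
top index_base [389.6, 217.0] [0.5818 0.0091 0.    ]
```

The head stands at 0.0715 m, fully out, with the arm turned 44–45°, so the pin is locked in the next notch. I'll lift off and check again.

```bash
python3 -m pendant '[[0,0.003,0,-0.005,0],[0,0,0,-0.015,0],[0,0,0,-0.02,0],[0,0,0,-0.025,0],[0,0,0,-0.03,0],[0,0,0,0,0],[0,0,0,0,0],[0,0,0,0,0],[0,0,0,0,0]]'; python3 hh.py; python3 - <<'E'
from h import *
for n in("ink_bottle","tall_vial","loupe"):
    for c in("scene",):
        print(n,[np.round(x["at"],1) for x in bot.pinpoint(n,c)[:1]])
E
```

```text
t: 10.13
eef_pos: [0.5534, -0.0881, 0.3424]
tool_rot: [-0.001, 0.111, 0.994, -0.0]
contact_force: [0.5, 0.4, -0.7]
gripper_width: -0.002
grasp_force: 0.0
wrist plunger_top [333.0, 223.2] [ 0.5404 -0.0796  0.072 ]
wrist index_base [446.2, 220.0] [0.5779 0.0114 0.    ]
head z 1626 [0.0705 0.0714 0.0723] xy [ 0.5396 -0.0804  0.0714]
tin z 0.07789635608493849
cheek 1368 [ 0.5154 -0.0826  0.0875]
scene plunger_top [468.9, 299.6] [ 0.5421 -0.0808  0.072 ]
scene index_base [410.2, 290.2] [0.5759 0.0159 0.    ]
top plunger_top [447.0, 234.5] [ 0.5402 -0.0813  0.072 ]
top index_base [387.2, 218.2] [0.5794 0.0136 0.    ]
ink_bottle []
tall_vial [array([469.7, 299.1])]
loupe [array([409.8, 289.6])]
```

```bash
python3 -c "
from station import bot
print(bot.hand_in())"
```

```text
the job is handed in; nothing more can be done
None
```

I turned the table one notch counter-clockwise (measured about 44°) and handed the job in; the plunger is fully out (head at 71.4 mm), the arm is clear, and the bottle, vial and loupe were never approached, though the last camera check failed to find them.

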